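Clamp a typing tray in the cam clamp of a tray dispenser

TASK

Draw the typing tray out of its narrow bin by its upper edge and lay it flat on the bench, wells up. Then take it again by its long sides, set it wells up in the nest of the dispenser between the corner guides, and turn the crank until the follower's roller rests on the high dwell of the cam, so that the jaw holds the tray against the end stop when you let go. Leave everything else on the bench where it is.

Things in the scene. Friction and masses are not known exactly. Their poses are not given: they have to be found in the camera images.
- tray: White typing tray, 6 x 10 tiny wells in its top; 58 (x) x 83 (y) x 12 mm (z), about 45 g. Origin: centre of underside; z out of the well side. Starts on a long edge in the bin, leaning 27 degrees from upright over the robot-side (bin -x) rim, underside to the robot, its x down the slope. Its upper edge stands 20 mm (along the slope) past the rim: room to pinch its thickness.
- bin: Narrow open grey bin, fixed to the bench: outside 34 mm (x) by 106 mm (y) by 37 mm high, walls and floor 3 mm. Origin: centre of its underside, on the bench. The tray's length lies along the bin's y.
- dispenser: Tray dispenser, fixed. Origin on the bench under the nest's centre, z up. Base plate 12 mm thick, x -60 to 120, y -240 to 70 mm. From +y to -y: end stop (face at y = 41.5 mm, top 44 mm above the bench), nest, jaw, follower, cam with crank. Far side (x 105, y -10): column 197 mm high with the needle head swung to the rear.
- nest (a point): Centre of the nest floor, 30 mm above the bench: the centre of the tray's underside belongs here, tray width along the dispenser's x, length along y. Four corner guides (|y| 25 to 37 mm, 62 mm apart in x, tops 37 mm above the bench); between them the tray's long sides are free down to the base plate. The pad is 48 x 72 mm. The open jaw leaves 90.5 mm for the 83 mm tray.
- jaw: Sprung clamping jaw, 40 mm wide, 8 mm thick, top 46 mm above the bench; origin at the middle of its face to the nest. The cam moves it 10 mm towards the end stop (dispenser +y); its spring gives 2 mm when it meets the tray, pressing with 5 to 6 N.
- follower (a joint): Travel of the follower that carries the roller and the jaw, in m: 0 with the roller on the low part of the cam (jaw open), 0.009 to 0.010 with the roller on the high dwell. A return spring keeps the roller on the cam.
- crank (a joint): Crank and plate cam on an upright shaft, rad, growing anticlockwise from above; stops at -0.05 and 5.2. Jaw open to 1.3, closing 1.3 to 2.6, high dwell 2.6 to 3.5, reopening 3.5 to 5.0. Let go on a slope, the springs turn it back (or on, past 3.5); on the dwell it stays. At 0 the arm points 60 degrees from the dispenser's +x towards +y; at mid dwell (3.05) 235 degrees. Needs up to 0.2 N m.
- cam_axis (a point): Point on the cam shaft's upright axis, 155 mm from the nest's centre along the dispenser's -y, 85 mm above the bench (the height of the handle's middle).
- handle_grip (a point): Middle of the crank's handle: an upright black sleeve 20 mm in diameter and 50 mm tall (60 to 110 mm above the bench), 50 mm from the cam axis, free to spin about its own axis, so that it can be held while it is led round.
- carrier_a: Bystander: black 5-place tube carrier, 118 x 22 mm, 97 mm high over the stoppers. Origin: centre of the underside.
- carrier_b: Bystander: another such tube carrier with three tubes.
- dropper_a: Bystander: small white dropper bottle, 27 mm in diameter, 74 mm high. Origin: centre of the underside.
- dropper_b: Bystander: another such dropper bottle.
- tip_box: Bystander: box of pipette tips, 118 x 82 mm, 55 mm high.
- pipette: Bystander: pipette lying on the bench, 240 mm long, 28 mm thick.
- beaker: Bystander: glass beaker, 68 mm in diameter, 75 mm high.
Mind the look-alikes: they are no part of the job. There is more than one size of the tray; the one meant has the size given above.

How it is judged (in metres and radians):
On the way:
1. the tray lies flat on the bench, wells up, let go (height (world z) of tray below 0.005 m and angle between tray's own z axis and vertical below 0.1 rad and contact force between the fingers and tray below 0.1 N), for 0.2 s.
At the end, for the whole second after the job is handed in: The tray lies wells up, flat on the nest floor against the end stop (5 mm across, 3 mm along, 2 mm in height, 0.05 rad), the jaw presses it with over 2 N, and the crank stands still with the roller on the high dwell (follower over 8.5 mm, crank 2.5 to 3.6 rad) (x of tray in the frame of nest between -0.005 and 0.005 m and y of tray in the frame of nest between -0.003 and 0.003 m and z of tray in the frame of nest between -0.002 and 0.002 m and angle between tray's own z axis and vertical below 0.05 rad and contact force between jaw and tray above 2 N and value of joint follower above 0.0085 m and value of joint crank between 2.5 and 3.6 rad and velocity of joint crank between -0.05 and 0.05 rad/s and linear speed of tray below 0.01 m/s); the robot touches nothing.
It fails at once if another thing on the bench is pushed more than 30 mm or knocked over (distance of any of carrier_a, carrier_b, dropper_a, dropper_b, tip_box, pipette, beaker from where it was at the start of the episode above 0.03 m or angle between any of carrier_a, carrier_b, dropper_a, dropper_b, beaker's own z axis and vertical above 0.5 rad).
It also fails if it takes over 59 s, if anything falls off the work surface, if the arm or the gripper's body presses on something with over 40 N, if the wrist force passes 120 N, or if a joint passes its speed limit or range.

ROBOT

A 7-joint arm with a two-finger parallel gripper is mounted at the origin on the work surface. World frame = base frame: x ahead of the robot, y to its left, z up, the work surface at z = 0. Lengths are in mm, angles in rad, forces in N, time in s.
With the tool pointing down it reaches from about 400 to 850 mm from the base axis. Payload 10.4 kg.
Tool frame: the origin (TCP) lies at the very end of the fingers, on their centre line; the grasp point (between the pads) lies 19 mm behind it (tcp_to_grasp is the distance from the TCP to the grasp point, in mm); z points along the fingers, y is the line along which they close (so a half turn about z gives the same grasp; the last joint's range is limited). The gripper opens to 87 mm and grips with 3 to 60 N. Pads are 19 mm wide; open, the fingers measure 117 mm over their backs; the gripper's body (75 mm by 190 mm) begins 51 mm behind the grasp point.
Start: joints at [-0.023, 0.332, -0.065, 1.46, 0.022, 1.35, -0.088], TCP at [625.022, 0.018, 222.576] pointing down, gripper open.
Joint ranges: [-2.6, 2.6], [-0.5, 2.12], [-1.47, 1.34], [0.16, 2.42], [-1.27, 4.41], [0.06, 2.06], [-2.6, 2.6]. Speed limits (rad/s): [2.22, 2.22, 2.79, 2.79, 3.14, 3.14, 3.14].

INTERFACE

Orientations are given as a unit quaternion [w, x, y, z].
In Python, from rig import get_obs, snapshot, camera_params, job_done, look_for, regions_of, tcp_to_grasp gives the robot as it stands.
- The arm moves only by the shell command python3 -m jog 'ROWS'. ROWS is a JSON object of lists of equal length, an entry for each row: "fingers": the finger opening in m, from 0 to 0.087; "delta_pos": the shift along the tool's x, y, z in m, a list of three; "roll": the turn about the tool's z in degrees. In form: {"fingers": [fingers, ...], "delta_pos": [[dx, dy, dz], ...], "roll": [roll, ...]}. A call has 1 to 8 rows; each row shifts and turns the commanded pose from where the row before left it, along the tool's axes as they then stand; what a row does not reach is not made up. A row lasts 1/8 s, in which the tool goes at most 62.5 mm and 10.7 degrees, less where a joint would pass 70% of its speed; a pose out of reach is approached as far as the arm can. A call with a gripper value outside its range is refused whole. The fingers move at their own pace and stop on an object; the grip force is fixed at half the most. Time passes only in rows, so rows that do not move let the fingers close. It gives the time, the measured TCP pose, the force, the opening and the grip force at its end, in the units of the state.
- get_obs(): the state, without advancing time (a new reading comes with each control period).
- snapshot(name): name is "scene" or "side" or "wrist"; returns (picture, depth): 420x560x3 uint8, red, green, blue; 420x560 float32, mm along the optical axis (not along the pixel's ray), 0 where there is no reading.
- camera_params(name): a dict with "vfov" (degrees; the focal length in pixels is half the picture's height over the tangent of half this angle, whatever the lens; pixels are square), "cx", "cy" (the principal point, pixels), "rvec" (rotation vector, rad) and "tvec" (3), from world to camera coordinates, as OpenCV has them. Camera axes: x right, y down, z forward; pixel columns grow to the right and rows downward; lengths in mm; the calibration is good to about 2 mm. A picture is of the moment at which its call begins: read the wrist's pose just before it. camera_params takes no time and is no camera call; for the wrist camera it gives the pose at the moment of the call.
- job_done(): hands the job in; it is judged then, once.
Trained networks look in the newest picture that a camera, given by its name, has taken for a name from the list of things; names that differ only in an ending like _2 or _b are one class to them, and where a whole thing is asked for, a point or a joint stands for the part that bears it (a point fixed in the world has none). Each returns a list of dicts, best first, with "p" (0 to 1); they miss things now and then, are a little off and sometimes report something else, mostly with a low value. They report only what shows in the picture. A call takes as long as a camera call. They do not tell look-alikes from the thing itself.
- look_for(camera, target): "location" ([x, y, z] in mm, in the coordinates of the camera as it stood for that picture, good to about 4 mm: the middle of the surface that is visible of it).
- regions_of(camera, target): "mask" (420x560 bool, what is visible of it).
The state is a dict: "clock": time; "joint_positions": joint angles; "joint_velocities": joint speeds; "effort": joint torques, N m; "ee_pos": TCP position; "tool_rot": TCP orientation; "ft_force": force on the tool from outside, world axes, zero at the start; "wrist_torque": the same for the moment, N m; "gripper_width": finger opening in mm; "grip_force": force on a finger pad.
Only numpy, scipy, OpenCV 4.12 (cv2) and the standard library are available. Lean on these libraries where they do the work, as an engineer would, in place of code of your own. Each camera call takes 0.05 s, during which the arm holds its last target. There are 200 camera calls.

## Working session

There is one attempt and no reset: what is moved stays moved. The work goes in short steps, Python scripts to look and compute and a shell command to move; the robot and the scene stay as the last step left them, time stands still between calls to the robot, and variables do not carry over. Pictures are saved under pics/ and viewed, at most 10 in all, crops included, and the job is handed in when it is done.

```bash
ls; mkdir -p pics
cat > h.py <<'E'
import numpy as np, cv2
from rig import *
from scipy.spatial.transform import Rotation as R
def cam(n):
    p=camera_params(n); f=210/np.tan(np.radians(p['vfov'])/2)
    return f,p['cx'],p['cy'],R.from_rotvec(np.ravel(p['rvec'])).as_matrix(),np.ravel(p['tvec'])
def towld(n,P,c=None):
    f,cx,cy,Rm,t=c or cam(n); return (np.atleast_2d(P)-t)@Rm
def cloud(n,D,mask,c=None):
    c=c or cam(n); v,u=np.nonzero(mask&(D>0)); z=D[v,u]
    return towld(n,np.c_[(u-c[1])/c[0]*z,(v-c[2])/c[0]*z,z],c)
def pix(n,W,c=None):
    f,cx,cy,Rm,t=c or cam(n); P=np.atleast_2d(W)@Rm.T+t
    return np.c_[P[:,0]/P[:,2]*f+cx,P[:,1]/P[:,2]*f+cy]
def save(n,im): cv2.imwrite('pics/'+n+'.png',im[:,:,::-1])
E
python3 - <<'E'
from h import *
for n in ['scene','side']:
    im,D=snapshot(n); save(n+'0',im); np.savez('/tmp/'+n,im=im,D=D); print(n,camera_params(n))
    for t in ['tray','bin','nest','jaw','handle_grip','dispenser','carrier_a','dropper_a','tip_box','pipette','beaker']:
        try:
            r=look_for(n,t)
            print(t,[(round(q['p'],2),towld(n,q['location'])[0].round().tolist()) for q in r[:4]])
        except Exception as e: print(t,e)
print(get_obs())
E
```

```text
pics
scene {'vfov': 55.74853026074088, 'cx': 281.7269984334748, 'cy': 207.7327424982245, 'rvec': array([ 1.19921025,  2.04645403, -1.11679843]), 'tvec': array([ 281.69582685, -177.859489  , 1636.85994349])}
tray [(0.87, [383.0, 266.0, 13.0]), (0.59, [425.0, 443.0, 16.0]), (0.58, [504.0, 318.0, 45.0])]
bin [(0.66, [528.0, 313.0, 20.0])]
nest [(0.8, [646.0, -136.0, 12.0])]
jaw []
handle_grip [(0.43, [759.0, 149.0, 54.0]), (0.26, [588.0, -225.0, 48.0])]
dispenser [(0.55, [645.0, -132.0, 15.0])]
carrier_a [(0.86, [353.0, -250.0, 46.0]), (0.63, [629.0, -434.0, 49.0])]
dropper_a [(0.64, [759.0, 147.0, 56.0]), (0.52, [748.0, 222.0, 33.0])]
tip_box [(0.77, [751.0, 346.0, 51.0])]
pipette [(0.58, [406.0, -397.0, 18.0])]
beaker [(0.84, [418.0, -113.0, 50.0])]
side {'vfov': 46.56607725170884, 'cx': 286.80950098242045, 'cy': 211.0329948860384, 'rvec': array([ 2.39003723, -0.03716165,  0.02289618]), 'tvec': array([-541.5223232 ,   62.48768572, 1248.59371906])}
tray [(0.77, [411.0, 434.0, 12.0]), (0.6, [375.0, 251.0, 12.0]), (0.56, [506.0, 314.0, 44.0])]
bin [(0.76, [517.0, 285.0, 19.0])]
nest [(0.
[... 520 characters left out ...]
56125,  0.33221555, -0.06472399,  1.46009129,  0.02157392,
        1.34994599, -0.08846745]), 'joint_velocities': array([ 0.00098376, -0.00147413,  0.00017738, -0.00099352, -0.00053346,
       -0.00080501, -0.00014493]), 'effort': array([ 2.03605443e-03, -6.23042893e+01,  2.60168931e-02, -3.90124190e+01,
       -6.08836021e-02,  3.14145873e-02, -5.93243112e-05]), 'ee_pos': array([6.25007694e+02, 1.63072708e-02, 2.22570026e+02]), 'tool_rot': array([-6.16792044e-06,  7.07101893e-01,  7.07111669e-01,  2.83001632e-05]), 'ft_force': array([-0.93873887, -0.51565581, -0.14332285]), 'wrist_torque': array([ 0.01022893, -0.02098733, -0.0197704 ]), 'grip_force': 0.0, 'gripper_width': 87.00598561853309}
```

View pics/scene0.png

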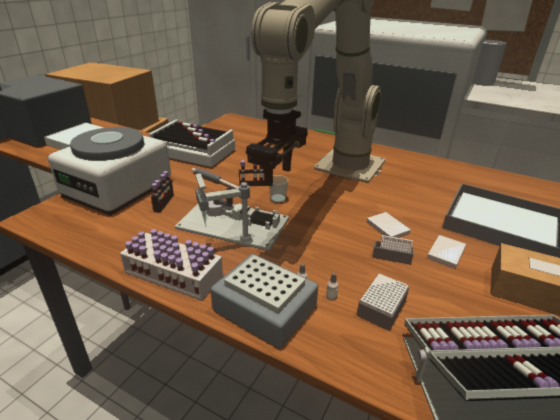

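View pics/side0.png

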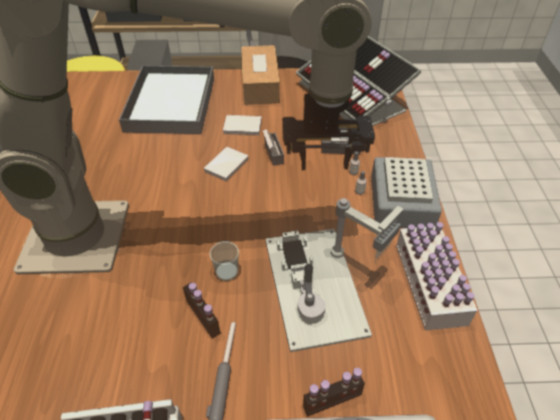

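The scene view shows the dispenser at (235,215), the bin with the tray at (393,248) and two look-alike trays lying flat. In the side view the dispenser is yawed at about (315,290), with its crank at (310,305), and the bin is at (272,148). Next I fit both poses from depth.

Run:
```python
from h import *
H=np.zeros((900,900,3),np.uint8)  # px=1mm: col=(y from 600 down), row = x
allp=[]
for n in ['side','scene']:
    d=np.load(f'/tmp/{n}.npz'); P=cloud(n,d['D'],np.ones((420,560),bool)); C=d['im'][d['D']>0]
    m=(P[:,2]>8)&(P[:,2]<16)&(abs(P[:,0]-625)<220)&(abs(P[:,1]+190)<220)
    q=P[m]
    r=cv2.minAreaRect(q[:,:2].astype(np.float32)); print(n,'plate z',np.median(q[:,2]),r,len(q))
    regs=regions_of(n,'dispenser') if 0 else None
    m=(abs(P[:,0]-520)<80)&(abs(P[:,1]-310)<85)&(P[:,2]>5)&(P[:,2]<90)
    q=P[m];c=C[m]
    for lo,hi in [(5,20),(20,34),(34,42),(42,50),(50,58),(58,70)]:
        s=(q[:,2]>lo)&(q[:,2]<hi)
        if s.sum()>5: print(lo,hi,s.sum(),q[s].mean(0).round(1),c[s].mean(0).round(),cv2.minAreaRect(q[s][:,:2].astype(np.float32)))
    allp.append((n,P,C))
# plots crops
for n,(x0,y0) in [('side',(255,120)),('scene',(360,225))]:
    im=np.load(f'/tmp/{n}.npz')['im'][y0:y0+60,x0:x0+70]; allp.append(cv2.resize(im,None,fx=5,fy=5,interpolation=3))
im=np.load('/tmp/side.npz')['im'][190:350,230:400]; im=cv2.resize(im,None,fx=2.6,fy=2.6,interpolation=3)
a=np.vstack(allp[-2:]); b=np.zeros((600,800,3),np.uint8); b[:600,:350]=a; b[:im.shape[0],355:355+im.shape[1]]=im[:,:445]
save('crop1',b)
```

```text
side plate z 10.334292204610518 ((621.7752075195312, -183.14996337890625), (511.0270690917969, 350.1474304199219), 11.923596382141113) 5988
5 20 139 [515.4 303.   12.4] [105.  90.  79.] ((518.5696411132812, 331.57403564453125), (65.34904479980469, 151.702392578125), 16.92857551574707)
20 34 143 [515.6 298.5  27.6] [97. 84. 74.] ((512.0830078125, 309.6399841308594), (35.30485153198242, 112.79535675048828), 12.892160415649414)
34 42 52 [515.9 303.3  36.6] [119. 105.  92.] ((514.4014282226562, 308.28717041015625), (33.76593017578125, 112.9476089477539), 10.074483871459961)
42 50 17 [504.3 288.4  45.9] [123. 109.  98.] ((498.2481384277344, 311.3774719238281), (17.053159713745117, 85.58173370361328), 14.385797500610352)
50 58 72 [494.9 309.4  54.8] [198. 180. 163.] ((494.2884216308594, 312.23187255859375), (12.847676277160645, 83.47187805175781), 13.447242736816406)
58 70 6 [494.2 316.5  58.7] [207. 190. 172.] ((497.0686950683594, 306.6024475097656), (4.480416297912598, 77.12421417236328), 15.180867195129395)
scene plate z 12.206215479619434 ((603.332275390625, -168.04083251953125), (526.
[... 240 characters left out ...]
6. 67.] ((514.4226684570312, 311.9422607421875), (38.39586639404297, 106.34510803222656), 12.905981063842773)
34 42 184 [514.4 313.6  37.4] [126. 113. 100.] ((514.9712524414062, 311.0925598144531), (35.8370475769043, 103.98050689697266), 12.964235305786133)
42 50 87 [503.1 315.3  45.8] [145. 129. 115.] ((503.484130859375, 314.3019714355469), (16.53933334350586, 82.93739318847656), 10.057638168334961)
50 58 99 [499.4 312.5  53.4] [136. 121. 107.] ((496.830322265625, 312.87725830078125), (21.697341918945312, 81.62820434570312), 10.982640266418457)
58 70 30 [499.4 315.8  59.6] [172. 153. 135.] ((499.13787841796875, 314.27215576171875), (7.165370464324951, 81.30152893066406), 12.606600761413574)
```

View pics/crop1.png

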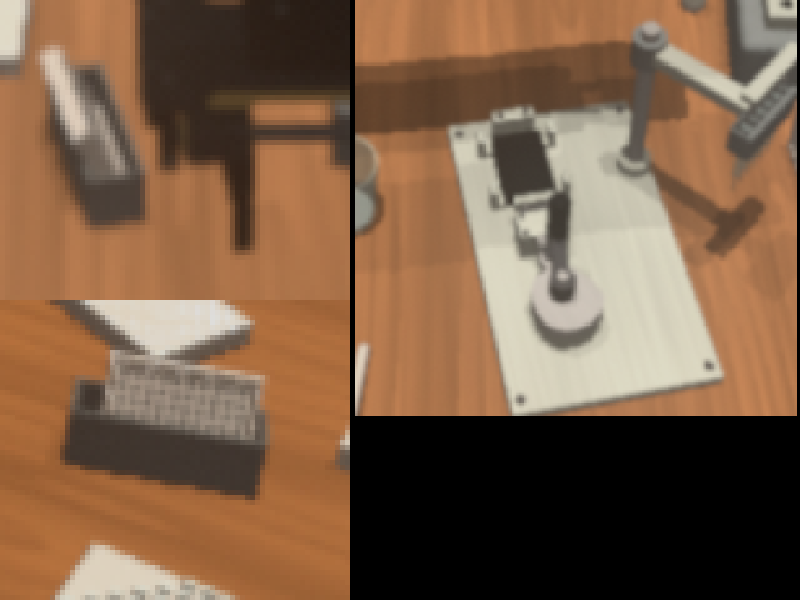

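The crop shows the tray leaning over the bin's robot-side rim with its wells facing away. The plate corners are at side pixels of about (266,239), (291,350) and (371,335). Next I compute the dispenser pose and measure the gripper's envelope, because the column stands close to it.

Run:
```python
from h import *
f,cx,cy,Rm,t=cam('side')
def ray(u,v,z):
    d=Rm.T@np.array([(u-cx)/f,(v-cy)/f,1]); o=-Rm.T@t; return (o+d*(z-o[2])/d[2])
A,B,C=[ray(u,v,12) for u,v in [(265.8,238.8),(290.8,349.6),(371.2,335.4)]]
print(A,B,C,np.linalg.norm(A-B),np.linalg.norm(B-C))
# local corners A(-60,70) B(-60,-240) C(120,-240)
L=np.array([[-60,70],[-60,-240],[120,-240]]);W=np.array([A,B,C])[:,:2]
# rigid fit
lc,wc=L.mean(0),W.mean(0);U,S,Vt=np.linalg.svd((L-lc).T@(W-wc));Q=(U@Vt).T;print('yaw',np.degrees(np.arctan2(Q[1,0],Q[0,0])),'org',wc-Q@lc,'res',(W-(L@Q.T+wc-Q@lc)))
o=wc-Q@lc
for n,l in [('nest',(0,0)),('cam',(0,-155)),('handle',(25,-155+43.3)),('col',(105,-10)),('h_end',(50*np.cos(np.radians(235)),-155+50*np.sin(np.radians(235))))]: print(n,(Q@np.array(l)+o).round(1))
# cloud refinement: features
for n in ['side','scene']:
    d=np.load(f'/tmp/{n}.npz');P=cloud(n,d['D'],np.ones((420,560),bool));l=(P[:,:2]-o)@Q
    for nm,bx in [('handle',(-10,60,-150,-80,60,112)),('column',(85,125,-30,15,60,150)),('coltop',(80,130,-35,20,150,200)),('pad',(-40,40,-45,45,26,33)),('stop',(-40,40,38,60,36,50))]:
        m=(l[:,0]>bx[0])&(l[:,0]<bx[1])&(l[:,1]>bx[2])&(l[:,1]<bx[3])&(P[:,2]>bx[4])&(P[:,2]<bx[5])
        if m.sum()>3: print(n,nm,m.sum(),np.percentile(l[m],[2,50,98],axis=0).round(1).tolist(),P[m,2].max().round(1))
    for z in range(220,480,20):
        m=(abs(P[:,0]-625)<130)&(abs(P[:,1])<120)&(P[:,2]>z)&(P[:,2]<z+20)
        if m.sum()>3: print(n,z,P[m,:2].min(0).round()-[625,0],P[m,:2].max(0).round()-[625,0])
```

```text
[487.64281458 -35.01110563  12.        ] [ 538.80978332 -338.55000196   12.        ] [ 712.5478006  -310.85998078   12.        ] 307.82124727912327 175.93077024864925
yaw 9.244708016081905 org [557.7111077  -93.24883091] res [[ 0.39797766 -1.21397515]
 [ 1.76301134  1.22060329]
 [-2.160989   -0.00662814]]
nest [557.7 -93.2]
cam [ 582.6 -246.2]
handle [ 600.3 -199.5]
col [663.  -86.3]
h_end [ 560.9 -291.3]
side handle 167 [[-6.3, -147.8], [3.9, -111.1], [14.0, -97.6]] 111.6
side column 164 [[95.4, -17.2], [100.5, -13.8], [109.6, -7.0]] 146.2
side coltop 284 [[88.3, -33.4], [102.9, -18.5], [125.1, -0.4]] 197.8
side pad 459 [[-36.0, -34.6], [-2.5, 1.7], [30.7, 43.8]] 32.8
side stop 83 [[-20.7, 40.8], [-2.8, 46.0], [16.9, 54.7]] 46.2
side 220 [-53. -15.] [51.  9.]
side 240 [-56. -15.] [56.  7.]
side 260 [-59. -15.] [57. 10.]
side 280 [-88. -42.] [85.  5.]
side 300 [-92. -43.] [92. 28.]
side 320 [-96. -41.] [94. 37.]
side 340 [-51. -30.] [16. 20.]
side 360 [-51. -35.] [15. 15.]
side 380 [-51. -42.] [36. 35.]
side 400 [-43. -45.] [39.  0.]
side 420 [-43. -47.] [41.  4.]
side 440 [-42. -45.] [39.  2.]
side 460 [-41. -45.] [39. -7.]
scene handle 52 [[-0.5, -144.4], [11.9, -103.4], [18.9, -94.7]] 111.9
scene column 153 [[101.1, -13.9], [109.5, -4.8], [113.3, 0.5]] 149.9
scene coltop 214 [[97.7, -30.5], [114.3, -6.8], [127.5, 7.1]] 198.8
scene pad 229 [[-34.2, -32.9], [1.7, 2.7], [35.7, 37.1]] 33.0
scene stop 46 [[-22.9, 42.9], [3.8, 50.5], [20.0, 55.9]] 45.8
scene 220 [-56. -12.] [54. 10.]
scene 240 [-53. -12.] [57. 11.]
scene 260 [-59. -13.] [60. 11.]
scene 280 [-87. -37.] [89. 37.]
scene 300 [-89. -39.] [95. 37.]
scene 320 [-95. -37.] [97. 37.]
scene 340 [-53. -26.] [19. 26.]
scene 360 [-50. -24.] [19. 23.]
scene 380 [-50. -36.] [39. 37.]
scene 400 [-30. -38.] [43. 40.]
scene 420 [-22. -39.] [45. 42.]
scene 440 [-24. -37.] [42. 41.]
scene 460 [-12. -30.] [44. 46.]
```

```bash
python3 -m jog '{"fingers":[0.087,0.087,0.087,0.087,0.06,0.05,0.05,0.05],"delta_pos":[[0.052,-0.0217,0],[0.052,-0.0217,0],[0.052,-0.0217,0],[0.052,-0.0217,0],[0.052,-0.0217,0],[0.052,-0.0217,0],[0,0,0.03],[0,0,0.03]],"roll":[0,0,0,0,0,0,-6.5,-6.4]}'
python3 - <<'E'
from h import *
o=get_obs();print(o['clock'],o['ee_pos'],o['tool_rot'])
im,D=snapshot('wrist');save('w1',im);c=cam('wrist');np.savez('/tmp/w1',im=im,D=D)
for t in ['tray','bin']:
    print(t,[(q['p'],towld('wrist',q['location'],c)) for q in look_for('wrist',t)])
P=cloud('wrist',D,np.ones((420,560),bool),c)
m=(abs(P[:,0]-515)<80)&(abs(P[:,1]-310)<85)&(P[:,2]>5)&(P[:,2]<90);q=P[m]
for lo,hi in [(33,40),(42,50),(50,55),(55,58),(58,70)]:
    s=(q[:,2]>lo)&(q[:,2]<hi)
    if s.sum()>5: print(lo,hi,s.sum(),q[s].mean(0).round(1),cv2.minAreaRect(q[s][:,:2].astype(np.float32)))
E
```

```text
clock: 2.2
ee_pos: [494.5, 312.9, 162.1]
tool_rot: [0.0, 0.621, 0.784, 0.0]
ft_force: [-0.3, -0.4, -0.3]
gripper_width: 55.5
grip_force: 0.0
2.2 [494.52272054 312.94095316 162.06498548] [1.99048095e-04 6.21103583e-01 7.83728336e-01 4.41446543e-04]
tray [(0.77, array([[501.33669771, 318.28852857,  39.21771068]])), (0.57, array([[416.37750356, 425.9424752 ,  13.74590067]]))]
bin [(0.85, array([[517.57998918, 303.99450095,  29.03015668]]))]
33 40 463 [505.6 314.1  36.1] ((511.1239929199219, 310.4499816894531), (33.481529235839844, 105.21212768554688), 13.119816780090332)
42 50 364 [496.  318.5  45.9] ((495.77215576171875, 313.2125244140625), (17.042802810668945, 81.99969482421875), 13.123370170593262)
50 55 1292 [492.7 314.   52.7] ((494.0157470703125, 312.2692565917969), (13.193824768066406, 83.2640151977539), 13.516568183898926)
55 58 130 [497.1 312.9  55.5] ((496.3856201171875, 312.9488220214844), (3.561589241027832, 81.51770782470703), 13.203886985778809)
```

View pics/w1.png

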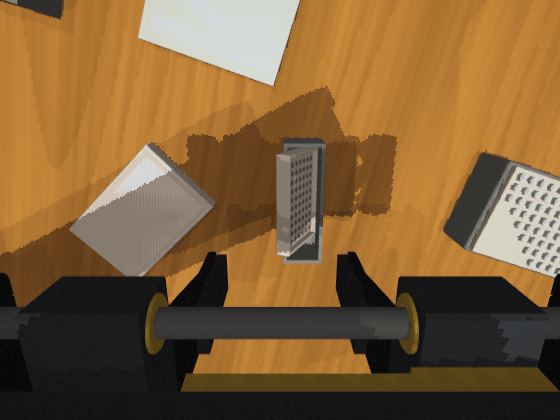

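The wrist view shows the tray centred at (295,200), its edge parallel to the fingers, and the bin around it. The fit is confirmed, so I descend and pinch.

```bash
python3 -m jog '{"fingers":[0.04,0.04,0.04,0.04,0.0,0.0,0.0,0.0],"delta_pos":[[0,0.004,0.045],[0,0,0.045],[0,0,0.02],[0,0,0.011],[0,0,0],[0,0,0],[0,0,0],[0,0,0]],"roll":[0,0,0,0,0,0,0,0]}'
python3 - <<'E'
from h import *
o=get_obs();print(o['clock'],o['ee_pos'],o['gripper_width'],o['grip_force'],o['ft_force'])
E
```

```text
clock: 3.35
ee_pos: [500.5, 313.6, 43.3]
tool_rot: [0.001, 0.623, 0.782, 0.002]
ft_force: [3.0, -0.3, 5.0]
gripper_width: 17.1
grip_force: 27.5
3.35 [500.47507541 313.59019717  43.31664279] 17.07668916891849 27.505557239055634 [ 3.04416473 -0.28946359  5.00390397]
```

```bash
python3 -m jog '{"fingers":[0,0,0,0,0,0],"delta_pos":[[0,0,-0.006],[0,-0.001,-0.012],[0,-0.001,-0.015],[0,-0.001,-0.02],[0,0,-0.02],[0,0,0]],"roll":[0,0,0,0,0,0]}'
python3 - <<'E'
from h import *
o=get_obs();print(o['clock'],o['ee_pos'],o['gripper_width'],o['grip_force'])
im,D=snapshot('side');r=regions_of('side','tray')
c=cam('side');P=cloud('side',D,np.ones((420,560),bool),c);p=o['ee_pos']
yaw=np.radians(13);ax=np.array([np.cos(yaw),np.sin(yaw)]);ay=np.array([-ax[1],ax[0]])
l=np.c_[(P[:,:2]-p[:2])@ax,(P[:,:2]-p[:2])@ay,P[:,2]-p[2]];col=im[D>0]
m=(abs(l[:,0])<70)&(abs(l[:,1])<50)&(l[:,2]<25)&(P[:,2]>42)&(col.min(1)>90)
for q in l[m][::max(1,m.sum()//25)]: print(q.round(0).tolist(),end=' ')
u,v=pix('side',p)[0].astype(int);save('s2',cv2.resize(im[v-60:v+60,u-80:u+80],None,fx=5,fy=5,interpolation=3))
E
```

```text
clock: 4.1
ee_pos: [496.1, 312.9, 116.6]
tool_rot: [0.0, 0.623, 0.782, 0.001]
ft_force: [-1.1, 0.4, 0.3]
gripper_width: 11.7
grip_force: 30.0
4.1 [496.13364928 312.93095939 116.62520817] 11.686865324408547 29.964774549007416
[-16.0, 8.0, 15.0] [-17.0, 5.0, 14.0] [-17.0, 3.0, 12.0] [-16.0, 11.0, 3.0] [-3.0, -35.0, 10.0] [-1.0, -37.0, 10.0] [2.0, -36.0, 9.0] [-3.0, -35.0, 6.0] [-1.0, -38.0, 7.0]
```

View pics/s2.png

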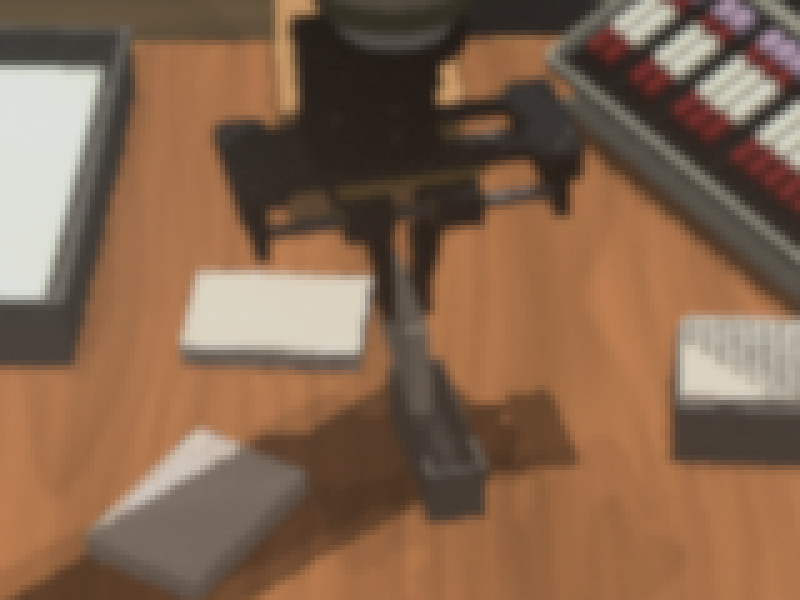

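The tray hangs upright in the grip at about (415,340) in the crop, clear of the bin. I carry it to the open bench area.

```bash
python3 -m jog '{"fingers":[0,0,0,0,0,0,0,0],"delta_pos":[[-0.0487,0.0077,-0.01],[-0.0487,0.0077,0],[-0.0487,0.0077,0],[-0.0487,0.0077,0],[0,0,0.02],[0,0,0.03],[0,0,0.01],[0,0,0]],"roll":[0,0,0,0,3.8,0,0,0]}'
python3 - <<'E'
from h import *
o=get_obs();print(o['clock'],o['ee_pos'],o['gripper_width'],o['grip_force'],o['ft_force'])
im,D=snapshot('side');im2,D2=snapshot('scene')
p=o['ee_pos']
u,v=pix('side',p)[0].astype(int);a=cv2.resize(im[v-40:v+40,u-50:u+50],None,fx=4,fy=4,interpolation=3)
u,v=pix('scene',p)[0].astype(int);b=cv2.resize(im2[v-40:v+40,u-50:u+50],None,fx=4,fy=4,interpolation=3)
save('s3',np.hstack([a,b]))
for n,I,DD in [('side',im,D),('scene',im2,D2)]:
    P=cloud(n,DD,np.ones((420,560),bool));q=P-p;col=I[DD>0]
    m=(abs(q[:,0])<30)&(abs(q[:,1])<60)&(q[:,2]<30)&(P[:,2]>4)
    s=P[m]; print(n,m.sum(),s[:,2].min(), [ (int(z),int(((s[:,2]>=z)&(s[:,2]<z+5)).sum())) for z in range(0,80,5)])
E
```

```text
clock: 5.2
ee_pos: [568.6, 129.2, 63.9]
tool_rot: [-0.001, 0.649, 0.761, -0.001]
ft_force: [-0.6, 0.5, 0.6]
gripper_width: 11.7
grip_force: 30.0
5.2 [568.60939465 129.24383529  63.85190654] 11.72795284592939 29.964779913425446 [-0.59116458  0.46992288  0.55756766]
side 272 14.883536428639637 [(0, 0), (5, 0), (10, 1), (15, 9), (20, 11), (25, 13), (30, 14), (35, 8), (40, 13), (45, 9), (50, 10), (55, 12), (60, 12), (65, 22), (70, 72), (75, 28)]
scene 528 4.10999724993176 [(0, 3), (5, 0), (10, 0), (15, 11), (20, 53), (25, 45), (30, 38), (35, 46), (40, 39), (45, 41), (50, 46), (55, 35), (60, 32), (65, 43), (70, 31), (75, 54)]
```

View pics/s3.png

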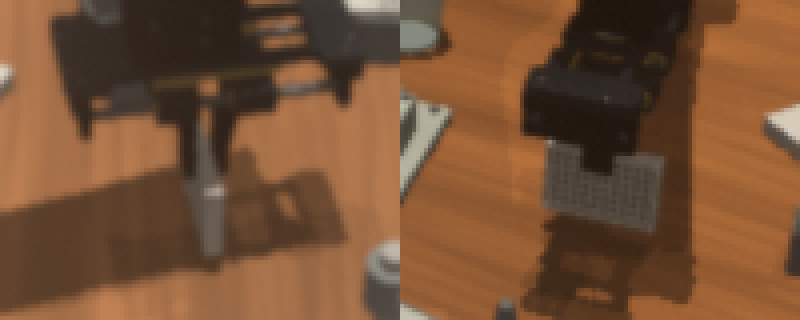

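The tray is vertical with its wells towards the scene camera, and its lower edge is about 17 mm above the bench.

```bash
python3 -m jog '{"fingers":[0,0,0],"delta_pos":[[0,0,0.008],[0,0,0.007],[0,0,0]],"roll":[0,0,0]}'; python3 -m jog '{"fingers":[0,0],"delta_pos":[[0,0,0.002],[0,0,0]],"roll":[0,0]}'
```

```text
clock: 5.68
ee_pos: [568.9, 129.1, 48.9]
tool_rot: [-0.0, 0.649, 0.761, -0.0]
ft_force: [0.3, -0.1, 0.0]
gripper_width: 11.5
grip_force: 30.0
clock: 5.92
ee_pos: [569.3, 129.2, 47.6]
tool_rot: [0.0, 0.649, 0.761, 0.0]
ft_force: [-0.1, 0.1, -0.3]
gripper_width: 11.8
grip_force: 30.0
```

```bash
python3 -m jog '{"fingers":[0,0],"delta_pos":[[0,0,0.002],[0,0,0]],"roll":[0,0]}'; python3 -m jog '{"fingers":[0,0],"delta_pos":[[0,0,0.002],[0,0,0]],"roll":[0,0]}'
```

```text
clock: 6.18
ee_pos: [569.9, 129.4, 46.3]
tool_rot: [0.0, 0.649, 0.761, 0.001]
ft_force: [-0.9, 0.1, 5.1]
gripper_width: 11.6
grip_force: 30.0
clock: 6.42
ee_pos: [570.9, 129.6, 46.1]
tool_rot: [0.001, 0.649, 0.761, 0.001]
ft_force: [-4.7, -1.3, 19.0]
gripper_width: 12.0
grip_force: 30.1
```

```bash
python3 -m jog '{"fingers":[0,0.03,0.03,0.03,0.03,0.03,0.03,0.03],"delta_pos":[[0,0,-0.003],[0,0,0],[0,0,0],[0,0,0],[0,-0.010,0],[0,-0.008,0],[0,-0.008,0],[0,0,0]],"roll":[0,0,0,0,0,0,0,0]}'
python3 - <<'E'
from h import *
im,D=snapshot('side');p=get_obs()['ee_pos']
u,v=pix('side',p)[0].astype(int);a=cv2.resize(im[v-40:v+40,u-50:u+50],None,fx=5,fy=5,interpolation=3);save('s4',a)
E
```

```text
clock: 7.42
ee_pos: [543.0, 125.0, 46.7]
tool_rot: [0.0, 0.649, 0.761, -0.0]
ft_force: [0.8, -0.5, -0.8]
gripper_width: 29.9
grip_force: 0.0
```

View pics/s4.png

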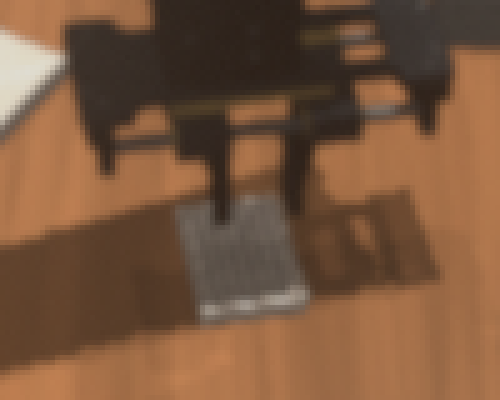

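The tray already appears to lie flat under the fingers at (245,255), wells up. I raise the arm and measure its pose.

```bash
python3 -m jog '{"fingers":[0.03,0.087,0.087,0.087],"delta_pos":[[0,0,-0.04],[0,0,-0.05],[0,0,-0.03],[0,0,0]],"roll":[0,0,0,0]}'
python3 - <<'E'
from h import *
o=get_obs();im,D=snapshot('wrist');c=cam('wrist');p=o['ee_pos'];print(o['clock'])
P=cloud('wrist',D,np.ones((420,560),bool),c)
print([(q['p'],towld('wrist',q['location'],c)) for q in look_for('wrist','tray')])
for r in regions_of('wrist','tray'):
    q=cloud('wrist',D,r['mask'],c);q=q[(q[:,2]>9)&(q[:,2]<20)]
    if len(q)>50: print(r['p'],len(q),np.percentile(q[:,2],[5,50,95]),cv2.minAreaRect(q[:,:2].astype(np.float32)))
m=(abs(P[:,:2]-p[:2]).max(1)<90)&(P[:,2]>7)&(P[:,2]<40);q=P[m];print('cloud',np.percentile(q[:,2],[5,50,95]),cv2.minAreaRect(q[:,:2].astype(np.float32)))
save('w2',im)
E
```

```text
clock: 7.98
ee_pos: [545.3, 125.6, 169.4]
tool_rot: [0.001, 0.649, 0.761, 0.002]
ft_force: [0.3, 0.4, 0.4]
gripper_width: 52.3
grip_force: 0.0
7.975
[(0.86, array([[372.0707001 , 232.38490747,  16.13269798]])), (0.85, array([[528.38777623, 124.17931593,   6.91631752]]))]
0.77 818 [ 9.09406703  9.87596315 10.99071851] ((533.0277709960938, 125.02903747558594), (57.909996032714844, 82.75650024414062), 9.21901798248291)
0.65 7008 [12.8566943  14.39627277 15.72786111] ((363.83465576171875, 249.16197204589844), (86.00970458984375, 79.93486022949219), 57.516510009765625)
0.25 242 [ 9.63827156 14.37655432 19.40110191] ((732.9006958007812, 221.07037353515625), (12.786307334899902, 27.02000617980957), 8.357463836669922)
cloud [ 7.061061    7.81947152 10.50421761] ((533.0037841796875, 124.87467956542969), (58.05419158935547, 83.05484771728516), 9.182555198669434)
```

View pics/w2.png

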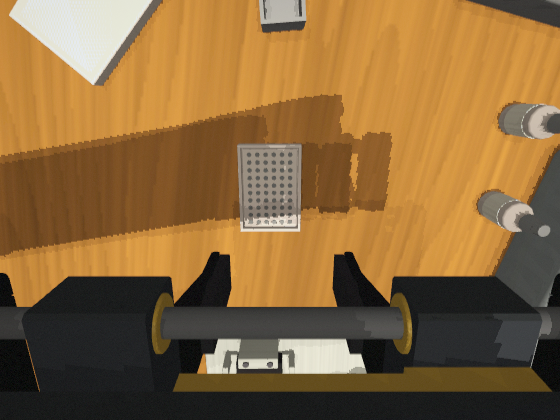

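The wrist view shows the tray flat and wells up at (270,187). It measures 58 x 83 mm, centred at (533,125) with a yaw of 9.2°. I grasp it by its long sides.

```bash
python3 -m jog '{"fingers":[0.087,0.087,0.087,0.087,0.087,0.087],"delta_pos":[[0.0014,-0.0122,0.04],[0,0,0.05],[0,0,0.05],[0,0,0.02],[0,0,0.004],[0,0,0]],"roll":[0,0,0,0,0,0]}'
```

```text
clock: 8.88
ee_pos: [530.3, 124.4, 1.4]
tool_rot: [-0.001, 0.649, 0.761, -0.001]
ft_force: [0.4, 0.1, 0.0]
gripper_width: 87.0
grip_force: 0.0
```

```bash
python3 -m jog '{"fingers":[0.05,0.05,0.05,0.05,0.05,0.05],"delta_pos":[[0,0.0027,-0.0015],[0,0,0],[0,0,0],[0,0,0],[0,0,0],[0,0,0]],"roll":[0,0,0,0,0,0]}'
python3 -m jog '{"fingers":[0.05,0.05,0.05,0.05],"delta_pos":[[0,0,-0.03],[0,0,-0.05],[0,0,-0.04],[0,0,0]],"roll":[0,0,0,0]}'
```

```text
clock: 9.62
ee_pos: [534.0, 125.0, 4.1]
tool_rot: [0.0, 0.649, 0.761, 0.0]
ft_force: [-0.8, 0.5, -0.1]
gripper_width: 57.5
grip_force: 30.0
clock: 10.12
ee_pos: [536.0, 125.6, 127.5]
tool_rot: [0.002, 0.649, 0.761, 0.002]
ft_force: [-0.5, -0.3, -0.7]
gripper_width: 57.7
grip_force: 30.0
```

```bash
python3 -m jog '{"fingers":[0.05,0.05,0.05,0.05,0.05,0.05,0.05,0.05],"delta_pos":[[0,0,-0.03],[-0.058,-0.0027,0],[-0.058,-0.0027,0],[-0.058,-0.0027,0],[-0.058,-0.0027,0],[-0.058,-0.0027,0],[0,0,0],[0,0,0]],"roll":[0,0,0,0,0,0,0,0]}'
python3 - <<'E'
from h import *
o=get_obs();im,D=snapshot('wrist');c=cam('wrist');p=o['ee_pos'];print(o['clock'],p,o['gripper_width'])
np.savez('/tmp/w3',im=im,D=D,p=p,**{k:v for k,v in zip(['f','cx','cy','R','t'],c)});save('w3',im)
for t in ['nest','jaw','tray']: print(t,[(q['p'],towld('wrist',q['location'],c).round(1)) for q in look_for('wrist',t)])
E
```

```text
clock: 11.12
ee_pos: [566.2, -162.8, 152.9]
tool_rot: [-0.001, 0.649, 0.761, -0.0]
ft_force: [-0.1, 1.6, 0.2]
gripper_width: 57.6
grip_force: 30.0
11.125 [ 566.15130368 -162.842169    152.93814247] 57.57145812509523
nest [(0.83, array([[618.2, -83.5,  12.5]]))]
jaw [(0.78, array([[ 561.3, -140.3,   42.2]]))]
tray [(0.56, array([[ 560. , -148.9,  156.8]]))]
```

View pics/w3.png

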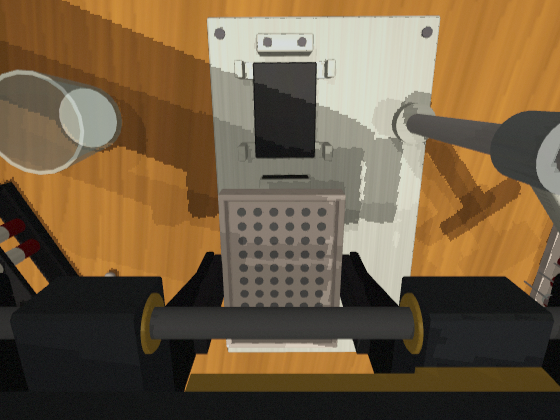

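The wrist view shows the black nest pad spanning (255–316, 63–157), the end stop at (285,43), the jaw just ahead of the held tray, and the column on the right.

Run:
```python
from h import *
d=np.load('/tmp/w3.npz');im=d['im'];c=tuple(d[k] for k in ['f','cx','cy','R','t'])
def toplane(uv,z):
    f,cx,cy,Rm,t=c;uv=np.atleast_2d(uv).astype(float);r=np.c_[(uv[:,0]-cx)/f,(uv[:,1]-cy)/f,np.ones(len(uv))]@Rm;o=-Rm.T@t
    return o+r*((z-o[2])/r[:,2])[:,None]
g=im.max(2);m=np.zeros_like(g);m[55:165,245:326]=(g[55:165,245:326]<70)
n,lab,st,_=cv2.connectedComponentsWithStats(m);k=1+st[1:,4].argmax();v,u=np.nonzero(lab==k);print(st[k])
W=toplane(np.c_[u,v],30);r=cv2.minAreaRect(W[:,:2].astype(np.float32));print('pad',r)
P=cloud('wrist',d['D'],np.ones((420,560),bool),c);print('depth at pad',np.median(cloud('wrist',d['D'],lab==k,c),axis=0))
a=np.radians(9.2);ax=np.array([np.cos(a),np.sin(a)]);ay=np.array([-ax[1],ax[0]])
# tray in hand
q=P[(abs(P[:,2]-161)<8)]-d['p'];l=np.c_[q[:,:2]@ax,q[:,:2]@ay]
s=(abs(l[:,0])<45)&(l[:,1]>-20)&(l[:,1]<60);print('tray local',np.percentile(l[s],[0.5,50,99.5],axis=0),'z',np.percentile(q[s,2],[5,50,95]))
q=P-np.r_[r[0],0];l=np.c_[q[:,:2]@ax,q[:,:2]@ay]
for nm,b in [('stop',(-40,40,36,60,36,50)),('guides',(-45,45,-45,41,33.5,40)),('jaw',(-30,30,-65,-40,35,50)),('col',(85,130,-40,20,40,130)),('pad',(-30,30,-40,40,27,33))]:
    s=(l[:,0]>b[0])&(l[:,0]<b[1])&(l[:,1]>b[2])&(l[:,1]<b[3])&(q[:,2]>b[4])&(q[:,2]<b[5])
    if s.sum()>5: print(nm,s.sum(),np.percentile(l[s],[1,99],axis=0).round(1).tolist(),np.median(q[s,2]))
```

```text
[ 253   62   64   96 4861]
pad ((556.420654296875, -89.56405639648438), (47.52369689941406, 70.96327209472656), 9.591556549072266)
depth at pad [556.47191843 -93.67256655  29.93302021]
tray local [[-35.22138497 -16.52671993]
 [ -0.2638673   14.54381272]
 [ 35.06515449  43.17472398]] z [3.65627255 5.14876811 8.54245773]
stop 1135 [[-20.1, 41.0], [19.1, 53.1]] 43.793912025369686
guides 531 [[-36.9, -36.6], [36.6, 36.3]] 36.80202215576379
jaw 685 [[-19.0, -57.2], [19.9, -48.6]] 45.63825460881849
col 1623 [[96.7, -16.2], [104.7, -1.5]] 97.66192583974086
pad 5891 [[-23.4, -35.2], [23.4, 34.9]] 29.917761065529813
```

```bash
python3 -m jog '{"fingers":[0.05,0.05,0.05,0.05],"delta_pos":[[0.035,-0.0035,0],[0.0354,-0.0035,0],[0,0,0],[0,0,0]],"roll":[-0.3,0,0,0]}'
cat > loc.py <<'E'
from h import *
a=np.radians(9.4);ax=np.array([np.cos(a),np.sin(a)]);ay=np.array([-ax[1],ax[0]])
N=np.array([556.4,-89.6])
def loc(p): q=p[:2]-N; return np.r_[q@ax,q@ay,p[2]].round(1)
if __name__=='__main__':
    o=get_obs();q=o['tool_rot'];print(loc(o['ee_pos']),'yaw',np.degrees(2*np.arctan2(q[2],q[1]))-90,o['ft_force'].round(1),o['clock'])
E
python3 loc.py
```

```text
clock: 11.82
ee_pos: [548.5, -95.2, 154.3]
tool_rot: [0.0, 0.647, 0.763, 0.0]
ft_force: [0.4, -0.6, -0.4]
gripper_width: 57.5
grip_force: 30.0
[ -8.7  -4.2 154.3] yaw 9.438019703131104 [ 0.4 -0.6 -0.4] 11.825
```

```bash
python3 -m jog '{"fingers":[0.05,0.05,0.05,0.05,0.05],"delta_pos":[[0.0005,0,0.03],[0,0,0.04],[0,0,0.032],[0,0,0],[0,0,0]],"roll":[0,0,0,0,0]}';python3 loc.py
```

```text
clock: 12.45
ee_pos: [549.1, -95.3, 53.4]
tool_rot: [0.001, 0.647, 0.762, 0.0]
ft_force: [0.7, 0.2, 0.7]
gripper_width: 57.7
grip_force: 30.0
[-8.1 -4.4 53.4] yaw 9.354765343180944 [0.7 0.2 0.7] 12.45
```

```bash
python3 -m jog '{"fingers":[0.05,0.05,0.05,0.05],"delta_pos":[[0.0005,0.004,0],[0,0.003,0],[0,0,0],[0,0,0]],"roll":[0,0,0,0]}';python3 loc.py
```

```text
clock: 12.95
ee_pos: [552.6, -94.2, 52.4]
tool_rot: [-0.002, 0.647, 0.762, -0.002]
ft_force: [-19.0, -2.0, 5.4]
gripper_width: 57.6
grip_force: 30.0
[-4.5 -3.9 52.4] yaw 9.306143531331642 [-19.   -2.    5.4] 12.95
```

Run:
```python
from loc import *
o=get_obs();print(o['ft_force'],o['wrist_torque'],o['ee_pos'])
im,D=snapshot('side');c=cam('side');np.savez('/tmp/s5',im=im,D=D)
for n in ['side','scene']:
    im,D=snapshot(n);P=cloud(n,D,np.ones((420,560),bool));q=P[:,:2]-N;l=np.c_[q@ax,q@ay,P[:,2]];print(n)
    for z in range(60,300,12):
        s=(l[:,2]>z)&(l[:,2]<z+12)&(l[:,0]>40)&(l[:,0]<140)&(abs(l[:,1]+10)<60)
        if s.sum()>3:
            h,e=np.histogram(l[s,0],np.arange(70,131,5));print(z,h,l[s,1].min().round(),l[s,1].max().round())
```

```text
[-18.96626127  -1.98067862   5.40596249] [-2.21595592e-01  1.69942821e+00  1.60292314e-03] [552.56772217 -94.19297249  52.35880008]
side
60 [ 0  0  0  0  0 11  6  6  0  0  0  0] -22.0 -9.0
72 [0 0 0 0 0 7 9 4 1 0 0 0] -21.0 -13.0
84 [ 0  0  0  0  0 11  5  7  0  0  0  0] -21.0 -11.0
96 [ 0  0  0  0  0 10  7  5  1  0  0  0] -24.0 -11.0
108 [0 1 0 0 0 4 8 4 2 0 0 0] -30.0 -13.0
120 [9 5 3 0 0 4 8 6 0 0 0 0] -46.0 -16.0
132 [ 8 11  1  0  0  9  6  7  1  0  0  0] -45.0 23.0
144 [4 6 7 5 0 3 3 1 0 0 0 0] -45.0 17.0
156 [56 57 61 50 14  7  9  6  5  6  4  6] -68.0 32.0
168 [ 0  0  0  3 14 11  9 13 24 29 29 28] -69.0 -10.0
180 [ 0  0  0  3 20 24 17 12 15 10  1  1] -58.0 2.0
192 [ 0  0  0  0  0  8 10 12  2  0  0  0] -21.0 -5.0
scene
60 [ 0  0  0  0  0  0  4  6 10  0  0  0] -18.0 -5.0
72 [ 0  0  0  0  0  0  1  8 12  0  0  0] -18.0 -3.0
84 [ 0  0  0  0  0  0  1 10  9  0  0  0] -18.0 -3.0
96 [ 0  0  0  0  0  1  3  9 11  0  0  0] -16.0 -3.0
108 [ 0  0  0  0  0  1  1  8 10  0  0  0] -17.0 -4.0
120 [ 0 13 42  0  0  0  1  8  9  0  0  0] -41.0 33.0
132 [ 0  6 41  1  0  0  0 10  9  0  0  0] -41.0 33.0
144 [ 0  4  4 26  6  0  0  5  8  0  0  0] -18.0 32.0
156 [11 14 11 31 14  0  4  4  7 17  7  3] -42.0 32.0
168 [ 0  0  0  0  0  3  1  6 14 20 21 12] -63.0 4.0
180 [ 0  0  0  0  1  5  8 10 16 20 10  5] -57.0 4.0
192 [0 0 0 0 0 3 6 5 8 0 0 0] -19.0 -3.0
252 [0 0 0 0 0 0 0 0 0 0 0 0] -7.0 -3.0
```

The force and depth fit the gripper body touching the collar at the top of the column, at about z 165–192. I back off, go lower so the body passes under the collar, and then shift in.

```bash
python3 -m jog '{"fingers":[0.05,0.05,0.05,0.05],"delta_pos":[[0,-0.006,0],[0,0,0],[0,0,0.009],[0,0,0]],"roll":[0,0,0,0]}';python3 loc.py;  python3 -m jog '{"fingers":[0.05,0.05,0.05],"delta_pos":[[0,0.003,0],[0,0,0],[0,0,0]],"roll":[0,0,0]}';python3 loc.py
```

```text
clock: 13.6
ee_pos: [548.9, -93.7, 42.2]
tool_rot: [-0.0, 0.647, 0.763, -0.0]
ft_force: [-0.2, 0.5, -0.3]
gripper_width: 57.4
grip_force: 30.0
[-8.1 -2.8 42.2] yaw 9.41747989024421 [-0.2  0.5 -0.3] 13.6
clock: 13.98
ee_pos: [552.3, -93.5, 43.1]
tool_rot: [0.0, 0.647, 0.763, 0.0]
ft_force: [-0.1, 0.1, -0.8]
gripper_width: 57.6
grip_force: 30.0
[-4.7 -3.2 43.1] yaw 9.397762294000884 [-0.1  0.1 -0.8] 13.975
```

```bash
python3 -m jog '{"fingers":[0.05,0.05,0.05],"delta_pos":[[-0.0005,0.002,0],[0,0,0],[0,0,0]],"roll":[0,0,0]}';python3 loc.py;  python3 -m jog '{"fingers":[0.05,0.05,0.05],"delta_pos":[[0,0.0016,0],[0,0,0],[0,0,0]],"roll":[0,0,0]}';python3 loc.py
```

```text
clock: 14.35
ee_pos: [554.2, -93.7, 43.1]
tool_rot: [0.0, 0.647, 0.763, 0.0]
ft_force: [0.6, 0.0, -1.1]
gripper_width: 57.9
grip_force: 30.0
[-2.9 -3.6 43.1] yaw 9.39952702445072 [ 0.6  0.  -1.1] 14.35
clock: 14.72
ee_pos: [555.8, -93.4, 43.0]
tool_rot: [-0.0, 0.647, 0.763, 0.0]
ft_force: [-0.2, 0.6, -1.0]
gripper_width: 57.4
grip_force: 30.0
[-1.2 -3.6 43. ] yaw 9.4007210950477 [-0.2  0.6 -1. ] 14.725
```

```bash
python3 -m jog '{"fingers":[0.05,0.05,0.05,0.05],"delta_pos":[[0,0.0005,0.003],[0,0,0.003],[0,0,0.001],[0,0,0]],"roll":[0,0,0,0]}';python3 loc.py;  python3 -m jog '{"fingers":[0.05,0.05,0.05],"delta_pos":[[0,0,0.001],[0,0,0.001],[0,0,0]],"roll":[0,0,0]}';python3 loc.py
```

```text
clock: 15.22
ee_pos: [556.2, -93.3, 35.9]
tool_rot: [-0.0, 0.647, 0.763, -0.0]
ft_force: [-0.2, -0.4, 0.1]
gripper_width: 57.7
grip_force: 30.0
[-0.8 -3.6 35.9] yaw 9.400694139014462 [-0.2 -0.4  0.1] 15.225
clock: 15.6
ee_pos: [556.3, -93.3, 34.1]
tool_rot: [0.0, 0.647, 0.763, 0.0]
ft_force: [0.5, -0.1, 0.7]
gripper_width: 57.7
grip_force: 30.0
[-0.7 -3.6 34.1] yaw 9.401419404093375 [ 0.5 -0.1  0.7] 15.6
```

```bash
python3 -m jog '{"fingers":[0.05,0.05,0.07,0.07,0.07,0.07],"delta_pos":[[0,0,0.001],[0,0,0],[0,0,0],[0,0,0],[0,0,0],[0,0,-0.006]],"roll":[0,0,0,0,0,0]}';python3 loc.py
```

```text
clock: 16.35
ee_pos: [555.9, -93.3, 38.8]
tool_rot: [-0.0, 0.647, 0.763, -0.0]
ft_force: [-0.1, 0.2, 0.5]
gripper_width: 69.5
grip_force: 0.0
[-1.1 -3.5 38.8] yaw 9.398881272122836 [-0.1  0.2  0.5] 16.35
```

```bash
python3 -m jog '{"fingers":[0.07,0.07,0.07,0.07,0.07,0.087,0.087,0.087],"delta_pos":[[0,0,-0.007],[0,-0.008,0],[0,0,0],[0,0,-0.05],[0,0,-0.06],[-0.05,0.004,-0.05],[-0.05,0.004,0],[-0.05,0,0]],"roll":[0,0,0,0,0,0,0,0]}';python3 -m jog '{"fingers":[0.087],"delta_pos":[[0,0,0]],"roll":[0]}'
python3 - <<'E'
from loc import *
o=get_obs();im,D=snapshot('wrist');c=cam('wrist');print(loc(o['ee_pos']),o['ft_force'].round(1),o['clock']);save('w4',im)
P=cloud('wrist',D,np.ones((420,560),bool),c);q=P[:,:2]-N;l=np.c_[q@ax,q@ay,P[:,2]]
for z in range(60,120,6):
    s=(l[:,2]>z)&(l[:,2]<z+6)&(np.hypot(l[:,0],l[:,1]+155)<70)
    if s.sum()>3: print(z,s.sum(),np.percentile(l[s],[2,50,98],axis=0).round(1).tolist())
print([(h['p'],loc(towld('wrist',h['location'],c)[0])) for h in look_for('wrist','handle_grip')])
r=regions_of('wrist','tray')
for x in r[:2]:
    t=cloud('wrist',D,x['mask'],c);t=t[abs(t[:,2]-42)<4]
    if len(t)>50: k=cv2.minAreaRect(t[:,:2].astype(np.float32));print('tray',loc(np.r_[k[0],np.median(t[:,2])]),k)
E
```

```text
clock: 17.35
ee_pos: [580.4, -237.0, 201.7]
tool_rot: [0.001, 0.646, 0.763, 0.001]
ft_force: [-0.1, 0.4, 1.0]
gripper_width: 85.6
grip_force: 0.0
clock: 17.48
ee_pos: [578.7, -240.7, 200.4]
tool_rot: [0.001, 0.649, 0.761, -0.001]
ft_force: [-0.2, 0.7, 0.1]
gripper_width: 86.3
grip_force: 0.0
[  -2.7 -152.8  200.4] [-0.2  0.7  0.1] 17.475
60 121 [[-9.5, -160.8, 60.0], [1.8, -145.5, 65.2], [10.6, -122.3, 66.0]]
66 417 [[-8.5, -162.3, 66.0], [1.0, -151.9, 67.3], [11.4, -94.8, 71.7]]
72 23 [[-1.2, -101.5, 72.3], [6.4, -95.1, 74.8], [14.8, -93.7, 77.8]]
78 21 [[-0.5, -100.2, 78.1], [5.5, -95.1, 80.2], [13.4, -93.9, 83.2]]
84 10 [[-0.5, -100.2, 84.1], [4.9, -95.2, 85.4], [12.8, -94.0, 89.5]]
90 7 [[3.0, -95.2, 90.8], [6.7, -94.2, 92.6], [11.7, -93.8, 94.5]]
96 10 [[0.7, -96.5, 96.7], [6.5, -94.4, 99.5], [14.2, -93.2, 101.7]]
102 199 [[-1.6, -112.7, 103.4], [6.9, -99.4, 106.1], [17.9, -93.5, 107.9]]
108 431 [[0.5, -110.7, 108.1], [8.3, -103.3, 109.5], [15.5, -96.1, 110.9]]
[(0.6, array([   5.3, -103.5,  109.5]))]
tray [ -0.7 -16.8  39.2] ((558.4676513671875, -106.25813293457031), (58.14894485473633, 49.80077362060547), 9.396795272827148)
```

View pics/w4.png

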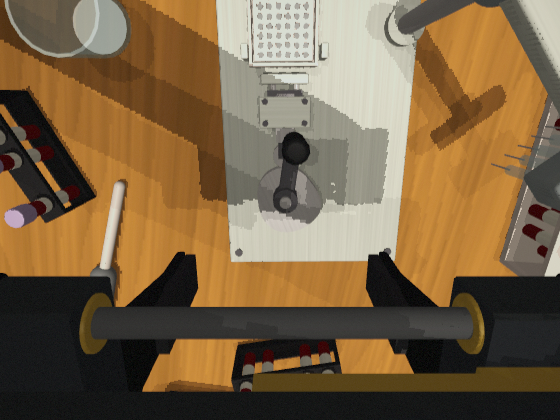

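The wrist view shows the tray seated wells up in the nest at (283,30), the crank hub at (285,202) and the handle at (295,148). I check that the needle head is clear of the gripper body before descending.

Run:
```python
from loc import *
for n in ['side','scene']:
    im,D=snapshot(n);P=cloud(n,D,np.ones((420,560),bool));q=P[:,:2]-N;l=np.c_[q@ax,q@ay,P[:,2]]
    s=(l[:,2]>100)&(l[:,2]<200)&(l[:,0]>70)&(l[:,0]<170)&(l[:,1]<-35)&(l[:,1]>-160)
    print(n,s.sum())
    for x in range(70,170,10):
        t=s&(l[:,0]>=x)&(l[:,0]<x+10)
        if t.sum()>2: print(x,t.sum(),l[t].min(0).round(),l[t].max(0).round())
print(loc(get_obs()['ee_pos']))
```

```text
side 385
140 115 [ 140. -130.  145.] [150. -52. 182.]
150 181 [ 150. -133.  107.] [160. -57. 195.]
160 89 [ 160. -129.  108.] [170. -69. 195.]
scene 230
110 3 [117. -47. 178.] [118. -37. 180.]
120 13 [120. -59. 178.] [130. -35. 181.]
130 32 [131. -69. 165.] [140. -35. 182.]
140 49 [140. -75. 165.] [150. -38. 182.]
150 58 [ 150. -131.  163.] [160. -52. 185.]
160 75 [ 160. -129.  121.] [170. -61. 184.]
[  -0.6 -146.3  200.5]
```

Run:
```python
from loc import *
c=cam('wrist');im,D=snapshot('wrist')
P=cloud('wrist',D,np.ones((420,560),bool),c);q=P[:,:2]-N;l=np.c_[q@ax,q@ay,P[:,2]]
for z0,z1 in [(66,70),(107,113)]:
    s=(l[:,2]>z0)&(l[:,2]<z1)&(np.hypot(l[:,0],l[:,1]+155)<70)
    if z0<100: s&=l[:,1]<-140
    print(z0,s.sum(),np.percentile(l[s],[2,50,98],axis=0).round(1).tolist())
r=regions_of('wrist','tray')
for x in r[:2]:
    t=cloud('wrist',D,x['mask'],c);t=t[abs(t[:,2]-42)<4]
    if len(t)>50: t=loc(t[t[:,1].argmin()]);print('tray low corner',t)
print(loc(get_obs()['ee_pos']))
```

```text
66 296 [[-10.0, -165.5, 66.1], [-0.4, -154.9, 66.8], [10.0, -146.0, 69.6]]
107 478 [[-0.7, -114.4, 107.3], [7.2, -106.1, 109.4], [15.2, -98.5, 111.0]]
tray low corner [-28.7 -44.2  40.3]
[  -0.7 -146.7  200.5]
```

```bash
python3 -m jog '{"fingers":[0.087,0.087,0.087,0.087,0.087,0.087,0.087,0.087],"delta_pos":[[0.0406,0.0079,0],[0,0,0],[0,0,0.05],[0,0,0.05],[0,0,0.025],[0,0,0.006],[0,0,0],[0,0,0]],"roll":[0,0,0,0,0,0,0,0]}';python3 loc.py;python3 -m jog '{"fingers":[0.01,0.01,0.01,0.01,0.01,0.01,0.01,0.01],"delta_pos":[[0,0,0],[0,0,0],[0,0,0],[0,0,0],[0,0,0],[0,0,0],[0,0,0],[0,0,0]],"roll":[0,0,0,0,0,0,0,0]}';python3 loc.py
```

```text
clock: 18.82
ee_pos: [581.5, -194.5, 70.8]
tool_rot: [0.001, 0.647, 0.763, 0.001]
ft_force: [-0.3, -0.3, -0.3]
gripper_width: 87.1
grip_force: 0.0
[   7.6 -107.6   70.8] yaw 9.404794168643804 [-0.3 -0.3 -0.3] 18.825
clock: 19.82
ee_pos: [580.6, -194.2, 69.2]
tool_rot: [0.0, 0.647, 0.763, 0.0]
ft_force: [1.0, 0.1, -0.4]
gripper_width: 19.5
grip_force: 30.0
[   6.8 -107.1   69.2] yaw 9.399901787310597 [ 1.   0.1 -0.4] 19.825
```

```bash
python3 -c "
import numpy as np
a=np.radians(82+15.3*np.arange(11));x=50*np.cos(a)/1e3;y=50*np.sin(a)/1e3
print([[round(float(p),4),round(float(q),4),0] for p,q in zip(np.diff(y),np.diff(x))])"
```

```text
[[0.0001, -0.0133, 0], [-0.0034, -0.0129, 0], [-0.0067, -0.0115, 0], [-0.0095, -0.0093, 0], [-0.0116, -0.0065, 0], [-0.0129, -0.0032, 0], [-0.0133, 0.0003, 0], [-0.0127, 0.0038, 0], [-0.0113, 0.0071, 0], [-0.009, 0.0098, 0]]
```

```bash
python3 -m jog '{"fingers":[0.01,0.01,0.01,0.01,0.01],"delta_pos":[[0.0001,-0.0133,0],[-0.0034,-0.0129,0],[-0.0067,-0.0115,0],[0,0,0],[0,0,0]],"roll":[0,0,0,0,0]}';python3 loc.py
```

```text
clock: 20.45
ee_pos: [544.5, -211.4, 69.2]
tool_rot: [0.0, 0.647, 0.762, -0.0]
ft_force: [2.8, -4.2, -4.1]
gripper_width: 19.5
grip_force: 30.0
[ -31.7 -118.2   69.2] yaw 9.334275247211224 [ 2.8 -4.2 -4.1] 20.45
```

Low forces, so I continue.

```bash
python3 -m jog '{"fingers":[0.01,0.01,0.01,0.01,0.01],"delta_pos":[[-0.0095,-0.0093,0],[-0.0116,-0.0065,0],[-0.0129,-0.0032,0],[0,0,0],[0,0,0]],"roll":[0,0,0,0,0]}';python3 loc.py;python3 -m jog '{"fingers":[0.01,0.01,0.01,0.01,0.01,0.01],"delta_pos":[[-0.0133,0.0003,0],[-0.0127,0.0038,0],[-0.0113,0.0071,0],[-0.009,0.0098,0],[0,0,0],[0,0,0]],"roll":[0,0,0,0,0,0]}';python3 loc.py
```

```text
clock: 21.08
ee_pos: [532.3, -245.7, 69.2]
tool_rot: [-0.0, 0.646, 0.763, 0.001]
ft_force: [5.5, 1.7, -3.3]
gripper_width: 18.9
grip_force: 30.0
[ -49.2 -150.    69.2] yaw 9.454695104182633 [ 5.5  1.7 -3.3] 21.075
clock: 21.82
ee_pos: [560.2, -289.1, 69.2]
tool_rot: [0.0, 0.647, 0.763, 0.0]
ft_force: [2.6, 1.7, -0.1]
gripper_width: 19.2
grip_force: 30.0
[ -28.8 -197.4   69.2] yaw 9.410800902263418 [ 2.6  1.7 -0.1] 21.825
```

```bash
python3 -m jog '{"fingers":[0.06,0.06,0.06,0.06,0.06,0.06,0.06,0.06],"delta_pos":[[0,0,0],[0,0,0],[0,0,0],[0,0,0],[0,0,-0.05],[0,0,-0.06],[0,0,-0.03],[0,0,0]],"roll":[0,0,0,0,0,0,0,0]}';python3 -m jog '{"fingers":[0.06,0.06,0.06],"delta_pos":[[0.05,0,0],[0.05,0,0],[0,0,0]],"roll":[0,0,0]}';python3 -m jog '{"fingers":[0.06,0.06],"delta_pos":[[0,0,0],[0,0,0]],"roll":[0,0]}'
python3 - <<'E'
from loc import *
c=cam('wrist');im,D=snapshot('wrist')
P=cloud('wrist',D,np.ones((420,560),bool),c);q=P[:,:2]-N;l=np.c_[q@ax,q@ay,P[:,2]]
s=(l[:,2]>105)&(l[:,2]<113)&(np.hypot(l[:,0],l[:,1]+155)<70);m=np.median(l[s],axis=0) if s.sum() else None;print('handle',s.sum(),m, m is not None and np.degrees(np.arctan2(m[1]+155,m[0])))
s=(l[:,2]>44)&(l[:,2]<49)&(abs(l[:,0])<22)&(l[:,1]>-65)&(l[:,1]<-30);print('jaw',s.sum(),np.percentile(l[s],[1,99],axis=0).round(1).tolist())
for x in regions_of('wrist','tray')[:2]:
    t=cloud('wrist',D,x['mask'],c);t=t[abs(t[:,2]-41)<5];k=cv2.minAreaRect(t[:,:2].astype(np.float32));print('tray',x['p'],loc(np.r_[k[0],np.median(t[:,2])]),k[1:],np.percentile(t[:,2],[2,98]))
print(loc(get_obs()['ee_pos']))
E
```

```text
clock: 22.82
ee_pos: [561.2, -289.8, 212.3]
tool_rot: [0.002, 0.647, 0.763, 0.001]
ft_force: [-0.5, -0.2, 0.0]
gripper_width: 59.9
grip_force: 0.0
clock: 23.2
ee_pos: [543.5, -185.7, 208.2]
tool_rot: [-0.001, 0.644, 0.765, 0.0]
ft_force: [-0.2, 0.2, -0.6]
gripper_width: 60.0
grip_force: 0.0
clock: 23.45
ee_pos: [543.3, -191.8, 208.6]
tool_rot: [-0.0, 0.647, 0.762, -0.0]
ft_force: [0.1, -0.9, 0.2]
gripper_width: 59.9
grip_force: 0.0
handle 4 [ -28.39398357 -186.28881655  105.28322206] -132.22312247531985
jaw 663 [[-19.7, -64.4, 44.0], [18.9, -41.7, 47.1]]
tray 0.77 [-1.  -1.  38.9] ((57.18422317504883, 82.18537139892578), 9.376455307006836) [36.96030889 42.50642004]
[-29.4 -98.4 208.8]
```

Run:
```python
from loc import *
for n in ['wrist','side','scene']:
    c=cam(n);im,D=snapshot(n);P=cloud(n,D,np.ones((420,560),bool),c);q=P[:,:2]-N;l=np.c_[q@ax,q@ay,P[:,2]]
    for nm,s in [('x-',(abs(l[:,0]+28)<2)),('x+',(abs(l[:,0]-27)<2)),('y+',(abs(l[:,1]-38.5)<2)),('y-',(abs(l[:,1]+39)<2))]:
        s=s&(abs(l[:,0])<29)&(abs(l[:,1])<40)&(l[:,2]>33); print(n,nm,s.sum(),np.percentile(l[s,2],[50,80]).round(1) if s.sum() else '',end='; ')
    s=(l[:,2]>85)&(l[:,2]<113)&(np.hypot(l[:,0],l[:,1]+155)<70);
    if s.sum(): m=np.median(l[s],axis=0);print('\nhandle',s.sum(),m.round(1),np.degrees(np.arctan2(m[1]+155,m[0]))%360)
```

```text
wrist x- 239 [41.5 42.2]; wrist x+ 290 [41.5 42.1]; wrist y+ 343 [41.2 42.1]; wrist y- 233 [38.6 41.3]; 
handle 203 [ -29.4 -187.7   94.7] 227.96956376253416
side x- 24 [36.7 38.7]; side x+ 20 [38.7 40.7]; side y+ 37 [39.8 42.4]; side y- 16 [38.3 39.5]; 
handle 108 [ -31.5 -202.6  105.4] 236.52547497754685
scene x- 23 [41. 42.]; scene x+ 50 [38.1 41.8]; scene y+ 10 [42.3 42.9]; scene y- 10 [39.4 41.7]; 
handle 54 [ -23.7 -194.4  101.4] 238.9608210987268
```

The tray is flat, the jaw is closed on it and the crank is near 235°. I hand the job in.

```bash
python3 -c "
from rig import *
print(job_done())"
```

```text
the job is handed in; nothing more can be done
None
```

I handed the job in at about 24 s, with no verdict returned: the tray lies flat and wells up in the nest about 1 mm from centre, the jaw is closed on it, and the crank is at about 235° (mid high dwell); the gripper body once touched the column collar at about 19 N.

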